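Shift the returns belt's selector from second to third through its H gate

TASK

The returns belt is running in second: the selector's lever stands in the near left slot of its H-shaped gate. Push the lever's knob with the fingertips, forward (away from the robot) into the cross channel, across to the right, then forward until the lever is fully home in third, the far right slot marked with three dots, without dipping into first or fourth on the way. Push gently without forcing it, never take the knob or lever between the fingers, and leave everything else on the table where it stands.

Things in the scene. Friction and masses are not known exactly. Their poses are not given: they have to be found in the camera images.
- console: Belt speed selector bolted to the table: grey cast housing on a 190 x 160 mm flange, topped by a 150 x 124 mm galvanised gate plate 135 mm above the table. Origin: centre of its underside; x axis = the lever's forward direction (away from the robot, turned by up to 0.35 rad), y = its left, z up. The lever turns about a pivot on this z axis, 40 mm above the origin.
- gate (a point): Centre of the H-shaped opening, on top of the plate, axes as the console's. Slots 13 mm wide along x, at y = +18 mm (left) and -18 mm (right), reach to x = +-33 mm; a cross channel 16 mm wide joins them at x = 0; the tongues between have rounded ends. Yellow dots at the slot ends: first far left (1), second near left (2), third far right (3), fourth near right (4).
- knob (a point): Centre of the lever's black ball knob, 44 mm across, on a 10 mm steel rod, 200 mm from the pivot. With a = across and f = fore, in the console's frame: x = 0.2 sin f, y = -0.2 cos f sin a, z = 0.04 + 0.2 cos f cos a (m): 229 to 240 mm above the table, higher than anything else on it. Axes tilt with the lever; z along the rod, up.
- lever_across (a joint): Sideways angle of the lever, rad: 0 upright, positive to the right (console -y); -0.19 is the left pair of slots, +0.19 the right pair, with about 0.012 play either way and stops at +-0.205. The knob moves about 38 mm to either side. Friction of about 3 N at the knob holds it wherever it is left; no spring.
- lever_fore (a joint): Forward angle of the lever, rad: 0 is the cross channel, positive forward (console +x); +0.27 (stop) is fully home in first or third, -0.27 in second or fourth; starts at -0.265 to -0.18. The knob moves 53 mm either way. The rod passes across only within about 0.03 of 0; the tongues' round ends help it in. Friction of 3 to 4 N at the knob holds it wherever it is left.
- mug: Bystander beside the selector: red enamel mug, 80 mm across, 85 mm high, handle on its +y side. Origin: centre of its foot.
- scanner: Bystander beside the selector: blue pistol-shaped handheld scanner lying on its side, about 115 x 150 mm, 60 mm high. Origin: underside, near the middle.
- wedge: Bystander beside the selector: grey rubber door wedge, 120 x 44 mm, 32 mm high. Origin: centre of its underside.
- crate: Bystander: pine crate 200 x 150 x 100 mm standing on the fixed bench scale (45 mm high) on the right. Origin: centre of its underside.
- parcel: Bystander: cardboard parcel 140 x 100 x 60 mm on the left. Origin: centre of its underside.
- tape_roll: Bystander: roll of brown tape lying flat, 104 mm across, 48 mm high, on the right near the robot. Origin: centre of its underside.
- bin_floor (a point): Bystander: middle of the underside of the green tilting bin (250 mm wide, 210 mm deep, its top up to 225 mm above the table), which swings on a galvanised pivot bracket on the left.

How it is judged:
By the outcome, as a careful person would: the job done as asked, in the order asked, and still so for the second after the job is handed in, with the robot touching nothing.
It also fails if it takes over 51 s, if anything falls off the work surface, if the arm or the gripper's body presses on something with over 40 N, if the wrist force passes 120 N, or if a joint passes its speed limit or range.

ROBOT

A 6-joint arm with a two-finger parallel gripper is mounted at the origin on the work surface. World frame = base frame: x ahead of the robot, y to its left, z up, the work surface at z = 0. Lengths are in m, angles in rad, forces in N, time in s.
With the tool pointing down it reaches from about 0.275 to 0.775 m from the base axis. Payload 14.6 kg.
Tool frame: the origin (TCP) lies midway between the tips of the shut fingers; the grasp point (between the pads) lies grip_point_offset behind it (grip_point_offset is the distance from the TCP to the grasp point, in m); x points along the fingers, y is the direction in which the jaws open and shut, and the axes are right-handed (so a half turn about x gives the same grasp; the last joint's range is limited). The gripper opens to 85 mm and grips with 20 to 120 N. Pads are 22 mm wide; open, the fingers measure 114 mm over their backs; the gripper's body (76 mm by 85 mm) begins 54 mm behind the grasp point. The pads swing forward as they close: fully open they stand 13 mm farther back than shut.
Start: joints at [-1.401, 0.263, -0.048, 1.259, 0, 1.415], TCP at [0.168, -0.498, 0.231] pointing down, gripper open.
Joint ranges: [-2.65, 2.65], [-0.89, 1.7], [-1.18, 1.37], [-2.13, 2.11], [-1.35, 1.29], [-3.14, 3.14]. Speed limits (rad/s): [1.89, 1.89, 2.57, 2.79, 3.14, 3.14].

INTERFACE

Orientations are given as a unit quaternion [w, x, y, z].
In Python, from rig import get_state, snapshot, camera_params, finish_job, outline_of, grip_point_offset gives the robot as it stands. The module is installed in compiled form; this text tells all that it offers.
- The arm moves only by the tool move_arm, never from a script. Its arguments are lists of equal length, an entry for each row: "delta_pos": the shift along the tool's x, y, z in mm, a list of three; "angular": the turn, a rotation vector about the tool's x, y, z in degrees, a list of three. A call has 1 to 10 rows; each row is the pose to reach, as a shift and turn from the pose commanded when the call began, along the tool's axes at that moment; what a row does not reach only later rows make up. A row lasts 1/12 s, in which the tool goes at most 41.7 mm and 7.16 degrees, less where a joint would pass 70% of its speed; a pose out of reach is approached as far as the arm can. A call with a gripper value outside its range is refused whole. "jaw" is the finger opening in mm, from 0 to 85.4, set as the call begins (left out, the last holds). The fingers move at their own pace and stop on an object; the grip force is fixed at half the most. Time passes only in rows, so rows that repeat a pose let the fingers close. It gives the time, the measured TCP pose, the force and the opening at its end, in the units of the state.
- get_state(): the state, without advancing time (a new reading comes with each control period).
- snapshot(name): name is "side" or "top"; returns the picture (400x640x3 uint8, blue, green, red); there is no depth.
- camera_params(name): a dict with "K" (3x3 intrinsics, pixels), "k1" (the pictures are not rectified: a ray, as slopes to the right and down, at radius r is drawn at 1 + k1 r^2 times it, then the intrinsics apply), "T" (4x4, takes a point from camera to world coordinates). Camera axes: x right, y up, looking along -z (the intrinsics and any distortion apply to the point x, -y, -z); pixel columns grow to the right and rows downward; lengths in m; the calibration is good to about 2 mm. A picture is of the moment at which its call begins. camera_params takes no time and is no camera call.
- finish_job(): hands the job in, once; it reports no verdict.
Trained networks look in the newest picture that a camera, given by its name, has taken for a name from the list of things; names that differ only in an ending like _2 or _b are one class to them, and where a whole thing is asked for, a point or a joint stands for the part that bears it (a point fixed in the world has none). Each returns a list of dicts, best first, with "conf" (0 to 1); they miss things now and then, are a little off and sometimes report something else, mostly with a low value. They report only what shows in the picture. A call takes as long as a camera call.
- outline_of(camera, label): "region" (400x640 bool, what is visible of it) and "extent" ([centre column, centre row, width, height] in pixels, round what is visible of it).
The state is a dict: "time": time; "joint_positions": joint angles; "qvel": joint speeds; "joint_efforts": joint torques, N m; "position": TCP position; "tool_rot": TCP orientation; "wrist_force": force on the tool from outside, world axes, zero at the start; "ft_torque": the same for the moment, N m; "finger_gap": finger opening in m.
Only numpy, scipy, OpenCV 4.12 (cv2) and the standard library are available. Lean on these libraries where they do the work, as an engineer would, in place of code of your own. Each camera call takes 0.05 s, during which the arm holds its last target.

## Working session

There is one attempt and no reset: what is moved stays moved. The work goes in short steps, Python scripts to look and compute and a tool call to move; the robot and the scene stay as the last step left them, time stands still between calls to the robot, and variables do not carry over. Pictures are saved under pics/ and viewed, and the job is handed in when it is done.

Besides the shell and the picture viewer there is one more tool, called after "Emit:" as name(argument=value, ...) on one line, values as JSON. move_arm: Moves the arm, as the interface text tells. Its arguments: {"type":"object","properties":{"delta_pos":{"type":"array"},"angular":{"type":"array"},"jaw":{"type":"number"}},"required":["delta_pos","angular"]}

```bash
mkdir -p pics; python3 - <<'E'
from rig import *
import rig,cv2
import numpy as np
s=get_state()
for k,v in s.items(): print(k,np.round(v,4))
print(grip_point_offset)
for n in("side","top"):
    im=snapshot(n); cv2.imwrite(f"pics/{n}0.png",im)
    p=camera_params(n); print(n,p)
    for l in("knob","console","mug","scanner","wedge"):
        for o in outline_of(n,l)[:2]: print(n,l,round(o["conf"],2),np.round(o["extent"],1))
E
```

```text
time 0.0
joint_positions [-1.4013  0.2635 -0.0489  1.2594 -0.      1.4155]
qvel [-0.0018 -0.0002  0.0007  0.001   0.0003 -0.0006]
joint_efforts [-3.40000e-03 -6.37618e+01  3.84562e+01  1.40000e-02 -2.00000e-04
 -0.00000e+00]
position [ 0.1675 -0.4973  0.2308]
tool_rot [-0.114  -0.6978 -0.1147  0.6978]
wrist_force [-0.6157  0.2727  0.2376]
ft_torque [ 0.0009 -0.0374  0.0315]
finger_gap 0.0855
0.0187
side {'K': array([[516.24746509,   0.        , 323.97690251],
       [  0.        , 516.24746509, 202.38436824],
       [  0.        ,   0.        ,   1.        ]]), 'k1': -0.14610688927178384, 'T': array([[-0.98158554,  0.11699945, -0.15099984,  0.2864478 ],
       [-0.19101422, -0.59356282,  0.78179073,  1.2547916 ],
       [ 0.0018412 ,  0.7962376 ,  0.60498124,  1.11830853],
       [ 0.        ,  0.        ,  0.        ,  1.        ]])}
side knob 0.49 [315.3 181.8  15.2  26.3]
side console 0.89 [307.2 203.3  59.5  75.3]
side mug 0.58 [307.8 254.8  31.2  35.5]
side scanner 0.64 [327.4 190.1  35.5  31.1]
top {'K': array([[505.91021639,   0.        , 316.33759106],
       [  0.        , 505.91021639, 200.5728423 ],
       [  0.        ,   0.        ,   1.        ]]), 'k1': -0.1312732956146478, 'T': array([[ 0.00560858,  0.99829312, -0.05813249,  0.44038265],
       [-0.99990666,  0.00632292,  0.01211141,  0.01897333],
       [ 0.01245831,  0.05805913,  0.99823541,  1.83240943],
       [ 0.        ,  0.        ,  0.        ,  1.        ]])}
top console 0.62 [333.1 188.3  58.1  64.6]
top console 0.52 [328.6 190.2  18.1  21.7]
top scanner 0.63 [383.2 190.8  41.8  39.1]
top wedge 0.56 [378.7 156.6  21.8  28.9]
```

```bash
python3 - <<'E'
import cv2,numpy as np
a=cv2.imread("pics/side0.png");b=cv2.imread("pics/top0.png")
cv2.imwrite("pics/v_top.png",cv2.resize(b[120:260,240:440],None,fx=4,fy=4,interpolation=cv2.INTER_CUBIC))
cv2.imwrite("pics/v_side.png",cv2.resize(a[130:280,220:420],None,fx=4,fy=4,interpolation=cv2.INTER_CUBIC))
E
```

```text
(no output)
```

View pics/top0.png

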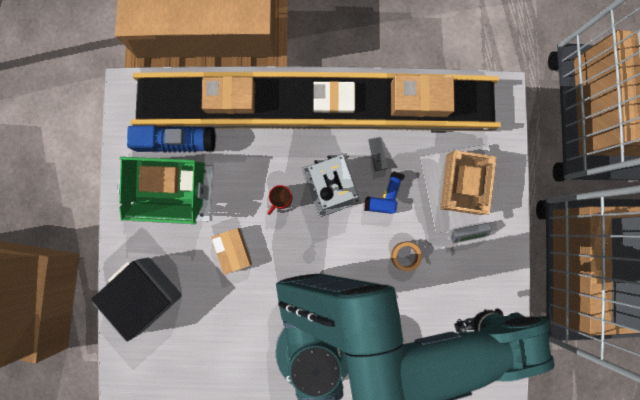

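View pics/side0.png

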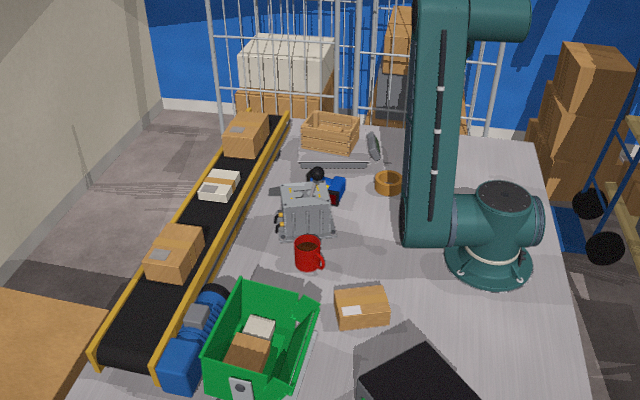

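View pics/v_top.png

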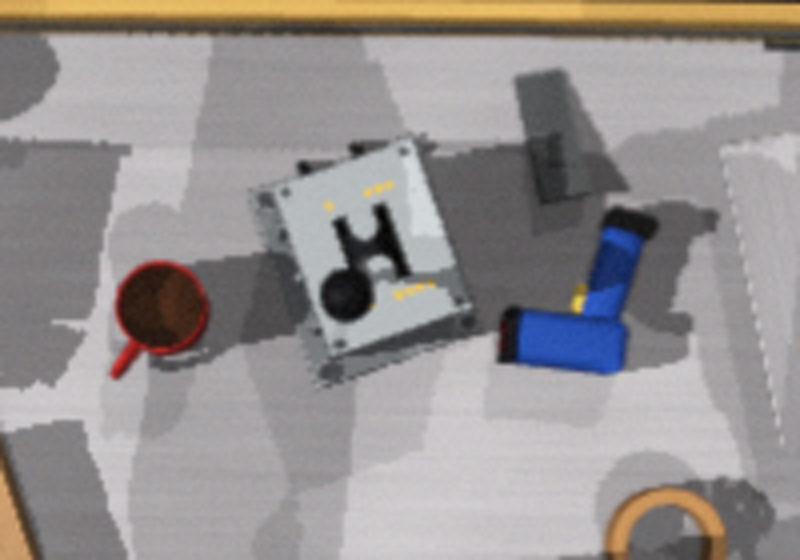

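View pics/v_side.png

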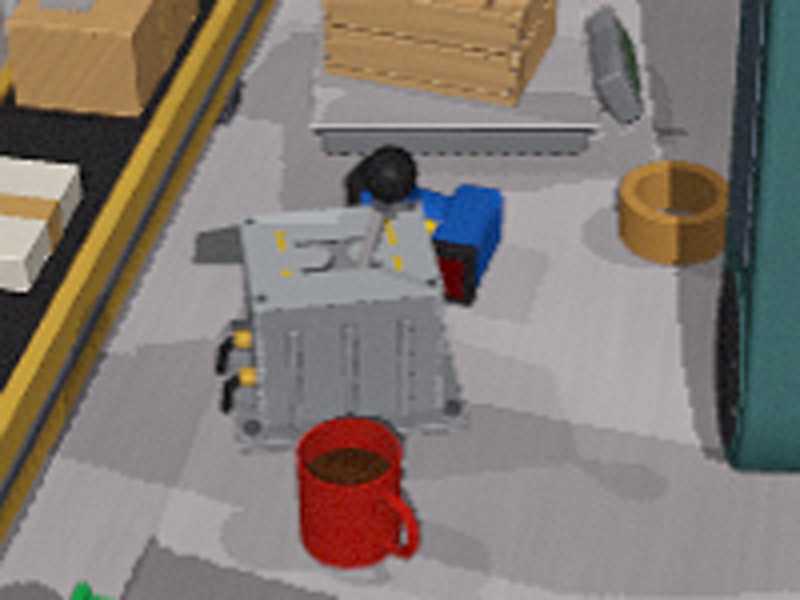

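```bash
python3 - <<'E'
import cv2,numpy as np
a=cv2.imread("pics/side0.png");b=cv2.imread("pics/top0.png")
cv2.imwrite("pics/w_top.png",cv2.resize(b[150:215,300:365],None,fx=9,fy=9,interpolation=cv2.INTER_CUBIC))
cv2.imwrite("pics/w_side.png",cv2.resize(a[162:222,270:340],None,fx=9,fy=9,interpolation=cv2.INTER_CUBIC))
E
```

```text
(no output)
```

View pics/w_top.png

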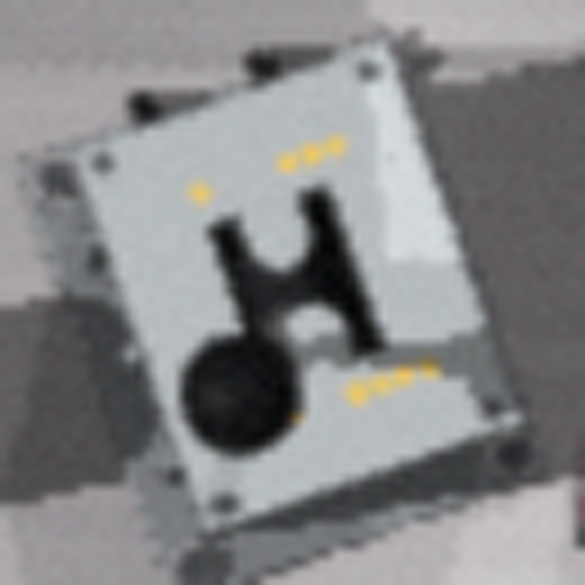

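View pics/w_side.png

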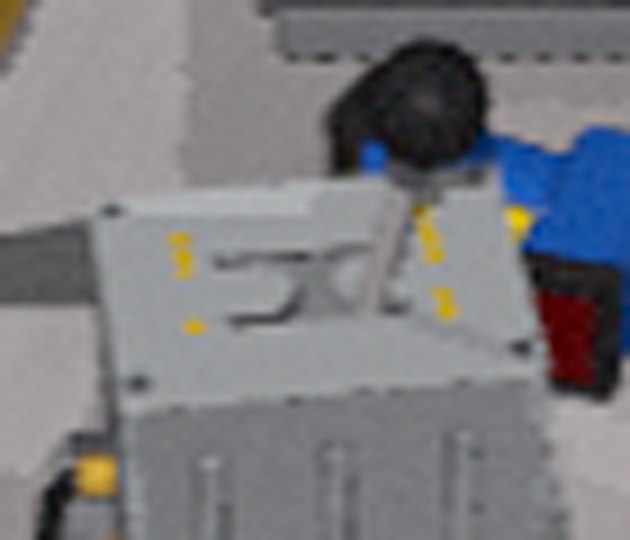

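```bash
cat > h.py <<'E'
import numpy as np
from rig import camera_params
from scipy.optimize import least_squares
CP={n:camera_params(n) for n in("side","top")}
def proj(n,P):
    P=np.atleast_2d(P);c=CP[n];T=c["T"]
    q=(P-T[:3,3])@T[:3,:3]
    s=np.c_[q[:,0],-q[:,1]]/(-q[:,2:3])
    s=s*(1+c["k1"]*(s**2).sum(1,keepdims=True))
    K=c["K"]
    return s*[K[0,0],K[1,1]]+[K[0,2],K[1,2]]
def c2w(p,X):
    X=np.atleast_2d(X);c,s=np.cos(p[2]),np.sin(p[2])
    return np.c_[p[0]+c*X[:,0]-s*X[:,1],p[1]+s*X[:,0]+c*X[:,1],X[:,2]]
def knob(a,f): return np.array([.2*np.sin(f),-.2*np.cos(f)*np.sin(a),.04+.2*np.cos(f)*np.cos(a)])
E
python3 - <<'E'
from h import *
z=lambda o,L:np.array([[o[0]+(x+.5)/9-.5,o[1]+(y+.5)/9-.5] for x,y in L])
t=z((300,150),[(75,150),(385,40),(522,420),(207,532),(222,225),(315,192),(370,350)])
X=np.array([(.075,.062),(.075,-.062),(-.075,-.062),(-.075,.062),(.033,.018),(.033,-.018),(-.033,-.018)])
X=np.c_[X,np.full(7,.135)]
s=z((270,162),[(118,410),(97,205),(497,170),(547,375)]); Xs=X[[0,1,2,3]]
kt=z((300,150),[(241,393)]);ks=z((270,162),[(427,103)])
def fit(use):
    def r(p):
        o=[]
        if 't' in use:o.append((proj("top",c2w(p,X))-t))
        if 's' in use:o.append((proj("side",c2w(p,Xs))-s))
        return np.concatenate(o).ravel()
    return least_squares(r,[.45,-.02,.3])
for u in('t','s','ts'):
    q=fit(u);print(u,q.x.round(4),np.round(q.fun.reshape(-1,2),1).tolist())
p=fit('ts').x
# knob from top/side
def rk(v,use):
    P=c2w(p,knob(*v));o=[]
    if 't' in use:o.append(proj("top",P)-kt)
    if 's' in use:o.append(proj("side",P)-ks)
    return np.concatenate(o).ravel()
for u in('t','s','ts'):
    q=least_squares(rk,[-.19,-.22],args=(u,));print(u,q.x.round(3),q.fun.round(2),c2w(p,knob(*q.x)).round(4))
# free 3D triangulation
q=least_squares(lambda P:np.r_[(proj("top",P)-kt).ravel(),(proj("side",P)-ks).ravel()],[.42,0,.235]);print(q.x.round(4),q.fun.round(2))
E
```

```text
t [ 0.6044 -0.056   0.3459] [[-0.1, 0.4], [0.0, 0.5], [-0.2, -0.0], [0.1, -0.2], [0.1, -0.6], [-0.2, -0.5], [0.2, 0.4]]
s [ 0.6024 -0.0506  0.3289] [[0.1, -0.1], [-0.3, -0.1], [0.2, 0.3], [0.1, -0.1]]
ts [ 0.6039 -0.0551  0.3391] [[-0.2, 0.4], [-0.1, 0.7], [-0.6, 0.3], [-0.3, -0.1], [-0.2, -0.5], [-0.4, -0.3], [-0.1, 0.6], [0.2, -0.9], [-0.6, -0.8], [-0.2, -0.6], [0.0, -1.2]]
t [-0.191 -0.183] [0. 0.] [[ 0.5571 -0.032   0.2331]]
s [-0.194 -0.183] [-0.  0.] [[ 0.5569 -0.0314  0.2329]]
ts [-0.192 -0.184] [-0.07  0.03 -0.   -0.1 ] [[ 0.557  -0.0318  0.233 ]]
[ 0.5571 -0.032   0.2325] [ 0.    0.02 -0.02 -0.  ]
```

```bash
cat >> h.py <<'E'
from rig import get_state
from scipy.spatial.transform import Rotation as Ro
PC=np.array([.604,-.055,.342])
def rot(s=None):
    q=(s or get_state())["tool_rot"];return Ro.from_quat([q[1],q[2],q[3],q[0]])
def go(cx,cy,z,sgn=None):
    """console x,y (m), world z -> delta mm tool axes, turn so tool x down, tool y = sgn*console y"""
    s=get_state();R=rot(s);M=R.as_matrix()
    ey=np.array([-np.sin(PC[2]),np.cos(PC[2]),0])
    if sgn is None: sgn=np.sign(M[:,1]@ey)
    x=np.array([0,0,-1.]);y=sgn*ey;Mt=np.c_[x,y,np.cross(x,y)]
    W=c2w(PC,[cx,cy,z])[0]
    d=M.T@(W-s["position"])*1000
    a=np.degrees((R.inv()*Ro.from_matrix(Mt)).as_rotvec())
    print("target",W.round(4),"delta",d.round(1),"ang",a.round(2))
def con(s=None):
    s=s or get_state();c,n=np.cos(PC[2]),np.sin(PC[2]);d=s["position"]-np.r_[PC[:2],0];f=s["wrist_force"]
    r=lambda v:np.array([c*v[0]+n*v[1],-n*v[0]+c*v[1],v[2]])
    print("t",round(s["time"],2),"TCP console",(r(d)*1000).round(1),"F console",r(np.array(f)).round(2),"gap",round(s["finger_gap"],4))
E
python3 - <<'E'
from h import *
print(rot().as_matrix().round(3)); con()
for s in(1,-1): go(-.095,.036,.30,s)
go(-.095,.036,.225,1)
E
```

```text
[[ 0.     0.319 -0.948]
 [ 0.    -0.948 -0.319]
 [-1.    -0.    -0.   ]]
t 0.6 TCP console [-559.6 -270.5  231.3] F console [ 0.02  0.34 -0.36] gap 0.0853
target [ 0.5024 -0.0529  0.3   ] delta [ -68.7 -314.5 -459.3] ang [179.01   0.     0.  ]
target [ 0.5024 -0.0529  0.3   ] delta [ -68.7 -314.5 -459.3] ang [-0.99 -0.    0.  ]
target [ 0.5024 -0.0529  0.225 ] delta [   6.3 -314.5 -459.3] ang [179.01   0.     0.  ]
```

Emit:
move_arm(delta_pos=[[-35,0,0],[-69,0,0],[-69,-314,-459],[-69,-314,-459],[-69,-314,-459],[-69,-314,-459],[-69,-314,-459],[-69,-314,-459],[-69,-314,-459],[-69,-314,-459]], angular=[[0,0,0],[0,0,0],[-1,0,0],[-1,0,0],[-1,0,0],[-1,0,0],[-1,0,0],[-1,0,0],[-1,0,0],[-1,0,0]], jaw=0)

```text
time: 1.43
position: [0.3689, -0.2296, 0.3005]
tool_rot: [0.12, 0.697, 0.12, -0.697]
wrist_force: [1.5, -0.5, -0.5]
finger_gap: -0.0002
```

```bash
python3 - <<'E'
from h import *
con(); go(-.095,.036,.30); print(get_state()["joint_positions"])
E
```

```text
t 1.43 TCP console [-280.   -85.6  300.5] F console [ 1.25 -0.95 -0.55] gap -0.0002
target [ 0.5024 -0.0529  0.3   ] delta [   0.5 -121.6 -185. ] ang [-0.01 -0.02 -0.03]
[-7.44616974e-01  9.23912465e-02 -7.95623675e-02  1.39819833e+00
  1.69429380e-05  2.05509484e+00]
```

Emit:
move_arm(delta_pos=[[0,-122,-185],[0,-122,-185],[0,-122,-185],[0,-122,-185],[0,-122,-185],[0,-122,-185],[0,-122,-185],[0,-122,-185],[37,-122,-185],[75,-122,-185]], angular=[[0,0,0],[0,0,0],[0,0,0],[0,0,0],[0,0,0],[0,0,0],[0,0,0],[0,0,0],[0,0,0],[0,0,0]])

```text
time: 2.27
position: [0.5021, -0.0556, 0.2258]
tool_rot: [0.121, 0.698, 0.119, -0.695]
wrist_force: [1.6, -0.2, -0.7]
finger_gap: -0.0003
```

```bash
python3 - <<'E'
from h import *
import cv2
from rig import snapshot
con(); go(-.095,.038,.225)
a=snapshot("side");b=snapshot("top")
w=np.hstack([cv2.resize(i,None,fx=5,fy=5,interpolation=cv2.INTER_CUBIC) for i in(a[150:230,265:345],b[145:225,295:375])])
cv2.imwrite("pics/s1.png",w)
E
```

```text
t 2.27 TCP console [-96.2  33.6 225.8] F console [ 1.39 -0.74 -0.7 ] gap -0.0003
target [ 0.5018 -0.0511  0.225 ] delta [ 0.8 -4.4 -1.2] ang [-0.05 -0.2  -0.16]
```

View pics/s1.png

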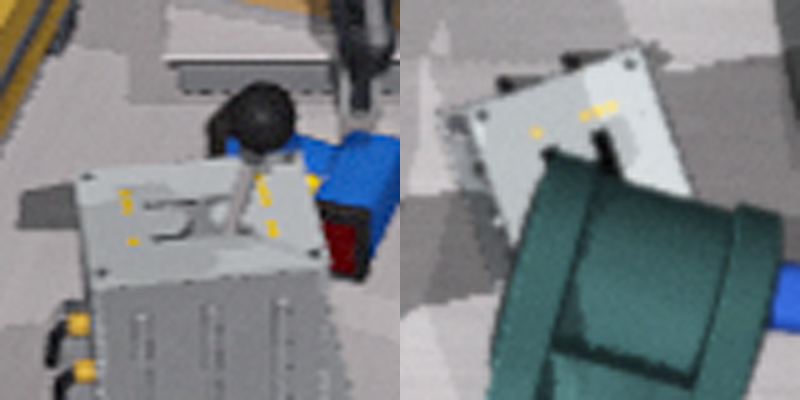

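Emit:
move_arm(delta_pos=[[1,-4,-10],[1,-4,-18],[1,-4,-20],[1,-4,-22],[1,-4,-24],[1,-4,-26]], angular=[[0,0,0],[0,0,0],[0,0,0],[0,0,0],[0,0,0],[0,0,0]])

```text
time: 2.87
position: [0.5252, -0.0419, 0.2249]
tool_rot: [0.121, 0.697, 0.12, -0.696]
wrist_force: [0.5, 0.5, -0.4]
finger_gap: 0.0
```

```bash
python3 - <<'E'
from h import *
con()
E
```

```text
t 2.87 TCP console [-69.9  38.7 224.9] F console [ 0.62  0.26 -0.38] gap 0.0
```

Emit:
move_arm(delta_pos=[[0,0,-1.5],[0,0,-3],[0,0,-4.5],[0,0,-6]], angular=[[0,0,0],[0,0,0],[0,0,0],[0,0,0]])

```text
time: 3.2
position: [0.5301, -0.04, 0.2244]
tool_rot: [-0.12, -0.697, -0.12, 0.697]
wrist_force: [-3.5, -1.4, 3.1]
finger_gap: 0.0001
```

```bash
python3 - <<'E'
from h import *
con()
E
```

```text
t 3.2 TCP console [-64.6  38.9 224.4] F console [-3.73 -0.17  3.09] gap 0.0001
```

```bash
cat >> h.py <<'E'
import cv2
def knob_side(im,a0s,f0s,cam="side"):
    g=cv2.cvtColor(im,cv2.COLOR_BGR2GRAY);S=6
    best=[]
    G=cv2.resize(g,None,fx=S,fy=S,interpolation=cv2.INTER_CUBIC).astype(float)
    T=CP[cam]["T"]
    for a in a0s:
        for f in f0s:
            P=c2w(PC,knob(a,f))[0]
            u=proj(cam,P)[0]; r=CP[cam]["K"][0,0]*.022/np.linalg.norm(P-T[:3,3])
            th=np.linspace(0,2*np.pi,120,endpoint=False)
            def ring(k):
                x=((u[0]+.5+r*k*np.cos(th))*S-.5).round().astype(int);y=((u[1]+.5+r*k*np.sin(th))*S-.5).round().astype(int)
                return G[y,x]
            d=np.clip(np.minimum(ring(1.15),80)-ring(.85),-40,40)
            best.append((d.mean(),a,f,*u.round(1)))
    best.sort(reverse=True);return best[:3]
E
python3 - <<'E'
from h import *
from rig import snapshot
fs=np.arange(-.28,.29,.005)
print(np.round(knob_side(cv2.imread("pics/side0.png"),[-.19],fs),3).tolist())
im=snapshot("side");cv2.imwrite("pics/side2.png",im)
print(np.round(knob_side(im,[-.19],fs),3).tolist())
w=cv2.resize(im[150:230,265:345],None,fx=6,fy=6,interpolation=cv2.INTER_CUBIC);cv2.imwrite("pics/s2.png",w)
con()
E
```

```text
[[34.917, -0.19, -0.185, 317.1, 172.8], [34.65, -0.19, -0.18, 316.7, 172.8], [33.483, -0.19, -0.175, 316.4, 172.8]]
[[35.908, -0.19, -0.17, 316.1, 172.7], [34.717, -0.19, -0.165, 315.8, 172.7], [34.192, -0.19, -0.175, 316.4, 172.8]]
t 3.25 TCP console [-64.3  38.9 224.3] F console [-4.98  0.37  3.1 ] gap -0.0002
```

View pics/s2.png

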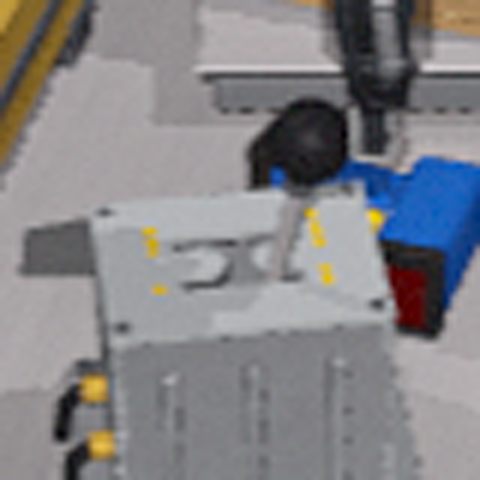

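Emit:
move_arm(delta_pos=[[-0.5,0,-3],[-1,0,-6],[-1.5,0,-9],[-2,0,-12],[-2.5,0,-15],[-3,0,-18],[-3.5,0,-21],[-4,0,-24],[-4,0,-26],[-4,0,-26]], angular=[[0,0,0],[0,0,0],[0,0,0],[0,0,0],[0,0,0],[0,0,0],[0,0,0],[0,0,0],[0,0,0],[0,0,0]])

```text
time: 4.08
position: [0.5552, -0.031, 0.2282]
tool_rot: [0.12, 0.697, 0.12, -0.697]
wrist_force: [-3.4, -0.2, 1.9]
finger_gap: 0.0001
```

```bash
python3 - <<'E'
from h import *
from rig import snapshot
fs=np.arange(-.28,.29,.005)
con()
im=snapshot("side");cv2.imwrite("pics/side3.png",im)
print(np.round(knob_side(im,[-.19],fs),3).tolist())
w=cv2.resize(im[150:230,265:345],None,fx=6,fy=6,interpolation=cv2.INTER_CUBIC);cv2.imwrite("pics/s3.png",w)
con()
E
```

```text
t 4.08 TCP console [-37.9  38.9 228.2] F console [-3.29  1.01  1.94] gap 0.0001
[[37.4, -0.19, -0.035, 307.4, 172.8], [36.458, -0.19, -0.04, 307.7, 172.8], [33.992, -0.19, -0.03, 307.1, 172.8]]
t 4.13 TCP console [-38.1  38.9 228.2] F console [-2.71  0.59  1.76] gap -0.0003
```

View pics/s3.png

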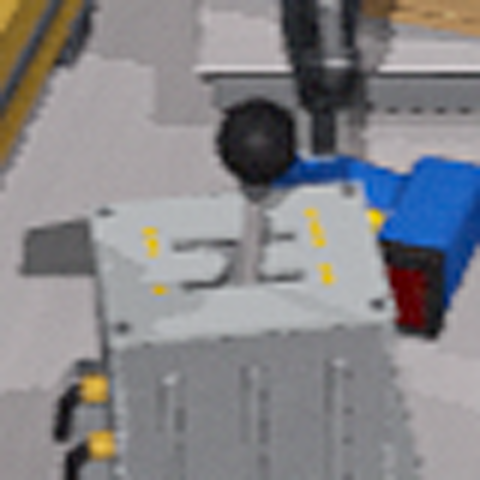

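Emit:
move_arm(delta_pos=[[0,0,-2],[0,0,-4],[0,0,-6],[0,0,-7],[0,0,-7]], angular=[[0,0,0],[0,0,0],[0,0,0],[0,0,0],[0,0,0]])

```text
time: 4.55
position: [0.5617, -0.0288, 0.2283]
tool_rot: [0.12, 0.697, 0.12, -0.697]
wrist_force: [-2.0, -1.4, 2.0]
finger_gap: 0.0
```

```bash
python3 - <<'E'
from h import *
from rig import snapshot
fs=np.arange(-.28,.29,.0025)
con()
im=snapshot("side");cv2.imwrite("pics/side4.png",im)
print(np.round(knob_side(im,[-.19],fs),3).tolist())
w=cv2.resize(im[150:230,265:345],None,fx=6,fy=6,interpolation=cv2.INTER_CUBIC);cv2.imwrite("pics/s4.png",w)
E
```

```text
t 4.55 TCP console [-31.1  38.9 228.3] F console [-2.39 -0.62  2.04] gap 0.0
[[36.317, -0.19, -0.002, 305.3, 173.0], [36.292, -0.19, 0.0, 305.2, 173.0], [35.1, -0.19, -0.005, 305.5, 173.0]]
```

View pics/s4.png

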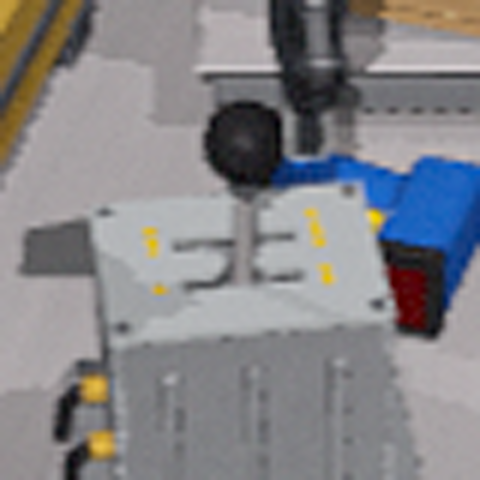

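Emit:
move_arm(delta_pos=[[0,0,15],[0,0,22],[0,-25,22],[0,-50,22],[0,-54,10],[0,-54,-15],[0,-54,-31],[0,-54,-31],[0,-54,-31]], angular=[[0,0,0],[0,0,0],[0,0,0],[0,0,0],[0,0,0],[0,0,0],[0,0,0],[0,0,0],[0,0,0]])

```text
time: 5.35
position: [0.573, 0.0326, 0.2279]
tool_rot: [-0.121, -0.697, -0.121, 0.697]
wrist_force: [-0.6, 0.4, -0.3]
finger_gap: -0.0002
```

```bash
python3 - <<'E'
from h import *
from rig import snapshot
con();go(0,.085,.228)
im=snapshot("side");b=snapshot("top")
w=np.hstack([cv2.resize(i,None,fx=5,fy=5,interpolation=cv2.INTER_CUBIC) for i in(im[150:230,265:345],b[145:225,295:375])])
cv2.imwrite("pics/s5.png",w)
E
```

```text
t 5.35 TCP console [2.000e-01 9.290e+01 2.279e+02] F console [-0.39  0.55 -0.32] gap -0.0002
target [0.5755 0.0251 0.228 ] delta [-0.1  7.9  0.2] ang [0.04 0.01 0.01]
```

View pics/s5.png

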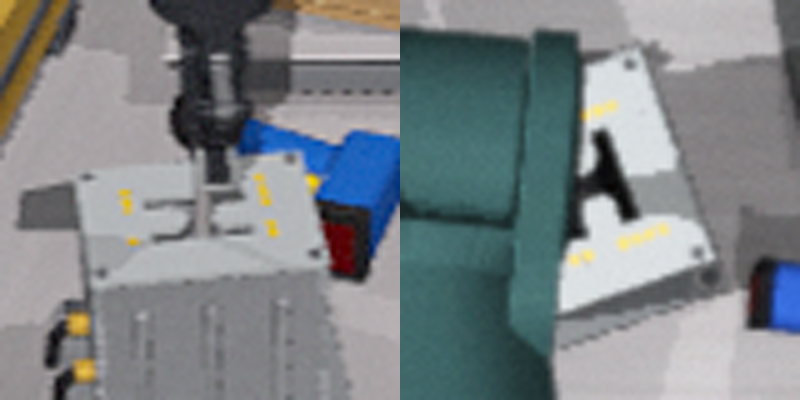

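Emit:
move_arm(delta_pos=[[0,7,0],[0,13,0],[0,16,0],[0,19,0],[0,22,0],[0,25,0],[0,28,0],[0,31,0],[0,34,0],[0,34,0]], angular=[[0,0,0],[0,0,0],[0,0,0],[0,0,0],[0,0,0],[0,0,0],[0,0,0],[0,0,0],[0,0,0],[0,0,0]])

```text
time: 6.28
position: [0.5841, 0.0001, 0.2284]
tool_rot: [0.12, 0.697, 0.12, -0.697]
wrist_force: [-0.3, 2.5, 1.7]
finger_gap: -0.0
```

```bash
python3 - <<'E'
from h import *
from rig import snapshot
con()
im=snapshot("side");b=snapshot("top")
w=np.hstack([cv2.resize(i,None,fx=5,fy=5,interpolation=cv2.INTER_CUBIC) for i in(im[150:230,265:345],b[145:225,295:375])])
cv2.imwrite("pics/s6.png",w)
E
```

```text
t 6.28 TCP console [ -0.3  58.6 228.4] F console [0.61 2.46 1.67] gap -0.0
```

View pics/s6.png

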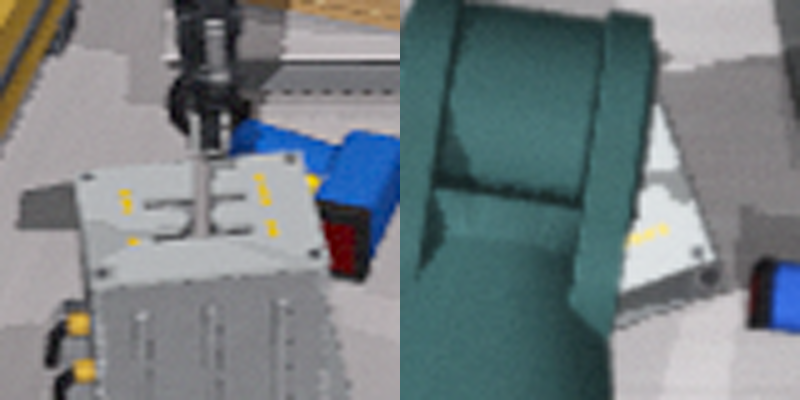

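Emit:
move_arm(delta_pos=[[-0.5,3,0],[-1,6,0],[-1.5,9,0],[-2,12,0],[-2,15,0],[-2,18,0],[-2,21,0],[-2,24,0],[-2,27,0],[-2,30,0]], angular=[[0,0,0],[0,0,0],[0,0,0],[0,0,0],[0,0,0],[0,0,0],[0,0,0],[0,0,0],[0,0,0],[0,0,0]])

```text
time: 7.22
position: [0.5941, -0.0282, 0.2302]
tool_rot: [-0.12, -0.697, -0.12, 0.697]
wrist_force: [-1.1, 3.6, 3.2]
finger_gap: -0.0
```

```bash
python3 - <<'E'
from h import *
from rig import snapshot
con()
im=snapshot("side");b=snapshot("top")
w=np.hstack([cv2.resize(i,None,fx=5,fy=5,interpolation=cv2.INTER_CUBIC) for i in(im[150:230,265:345],b[145:225,295:375])])
cv2.imwrite("pics/s7.png",w)
E
```

```text
t 7.22 TCP console [ -0.4  28.6 230.2] F console [0.17 3.77 3.21] gap -0.0
```

View pics/s7.png

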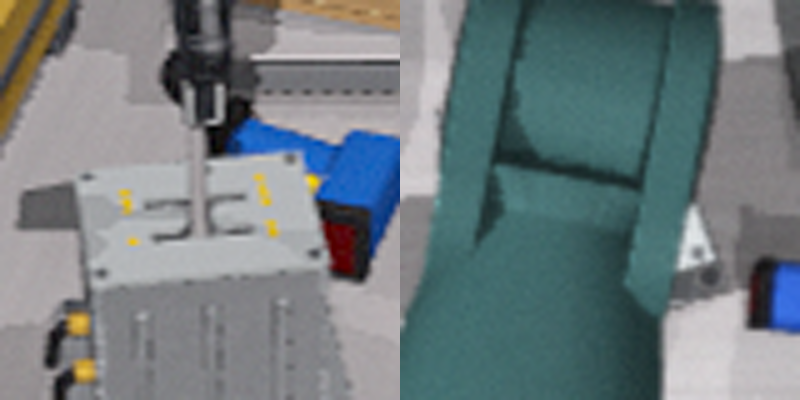

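Emit:
move_arm(delta_pos=[[0,3,0],[0,6,0],[0,9,0],[0.5,12,0],[1,15,0],[1.5,18,0],[2,21,0],[2,23,0],[2,25,0],[2,26,0]], angular=[[0,0,0],[0,0,0],[0,0,0],[0,0,0],[0,0,0],[0,0,0],[0,0,0],[0,0,0],[0,0,0],[0,0,0]])

```text
time: 8.15
position: [0.6027, -0.0526, 0.2281]
tool_rot: [-0.12, -0.697, -0.12, 0.697]
wrist_force: [0.4, 2.1, 0.8]
finger_gap: -0.0002
```

```bash
python3 - <<'E'
from h import *
from rig import snapshot
con()
im=snapshot("side");b=snapshot("top");cv2.imwrite("pics/side8.png",im)
w=np.hstack([cv2.resize(i,None,fx=5,fy=5,interpolation=cv2.INTER_CUBIC) for i in(im[150:230,265:345],b[145:225,295:375])])
cv2.imwrite("pics/s8.png",w)
E
```

```text
t 8.15 TCP console [ -0.4   2.7 228.1] F console [1.08 1.8  0.83] gap -0.0002
```

View pics/s8.png

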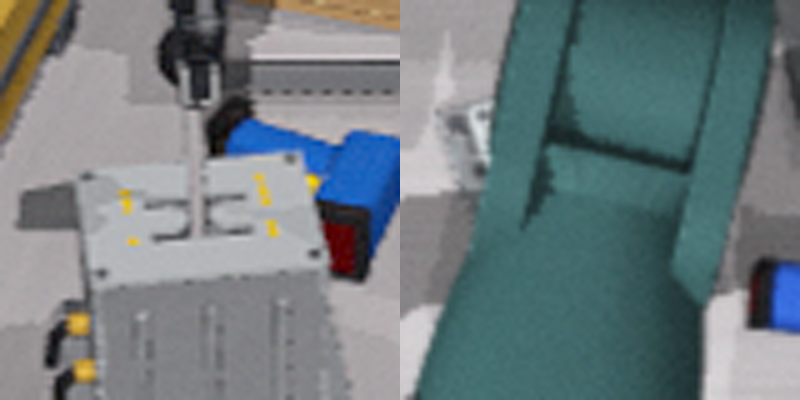

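Emit:
move_arm(delta_pos=[[0,1.5,0],[0,3,0],[0,4,0],[0,4,0]], angular=[[0,0,0],[0,0,0],[0,0,0],[0,0,0]])

```text
time: 8.58
position: [0.604, -0.0562, 0.2281]
tool_rot: [-0.12, -0.697, -0.12, 0.697]
wrist_force: [-1.0, 2.2, -0.6]
finger_gap: -0.0004
```

```bash
python3 - <<'E'
from h import *
con()
E
```

```text
t 8.58 TCP console [ -0.4  -1.2 228.1] F console [-0.2   2.44 -0.6 ] gap -0.0004
```

Emit:
move_arm(delta_pos=[[0,-10,0],[0,-18,0],[0,-18,25],[0,-18,50],[0,-18,55],[0,-18,55]], angular=[[0,0,0],[0,0,0],[0,0,0],[0,0,0],[0,0,0],[0,0,0]])

```text
time: 9.08
position: [0.5451, -0.0573, 0.229]
tool_rot: [0.12, 0.697, 0.12, -0.697]
wrist_force: [-0.7, 0.1, -0.1]
finger_gap: -0.0002
```

```bash
python3 - <<'E'
from h import *
from rig import snapshot
con()
im=snapshot("side");b=snapshot("top");cv2.imwrite("pics/side9.png",im)
print(np.round(knob_side(im,np.arange(.12,.22,.005),np.arange(-.06,.06,.005)),3).tolist())
w=np.hstack([cv2.resize(i,None,fx=5,fy=5,interpolation=cv2.INTER_CUBIC) for i in(im[150:230,265:345],b[145:225,295:375])])
cv2.imwrite("pics/s9.png",w)
E
```

```text
t 9.08 TCP console [-56.3  17.6 229. ] F console [-0.63  0.36 -0.08] gap -0.0002
[[39.567, 0.17, -0.0, 302.4, 160.3], [39.558, 0.175, -0.0, 302.4, 160.2], [39.383, 0.165, -0.0, 302.5, 160.4]]
```

View pics/s9.png

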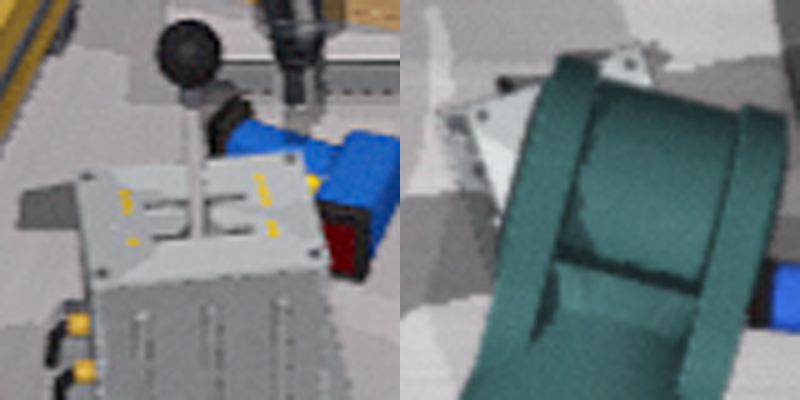

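Emit:
move_arm(delta_pos=[[0,-4,-25],[0,-4,-50],[0,-2,-56],[0,8,-56],[0,15,-56],[0,18,-56],[0,20,-56],[0,21,-56],[0,22,-56],[0,22,-56]], angular=[[0,0,0],[0,0,0],[0,0,0],[0,0,0],[0,0,0],[0,0,0],[0,0,0],[0,0,0],[0,0,0],[0,0,0]])

```text
time: 10.02
position: [0.6061, -0.0596, 0.2284]
tool_rot: [-0.12, -0.697, -0.12, 0.697]
wrist_force: [0.4, 1.7, -1.2]
finger_gap: 0.0003
```

```bash
python3 - <<'E'
from h import *
con()
E
```

```text
t 10.02 TCP console [  0.4  -5.1 228.4] F console [ 0.99  1.49 -1.16] gap 0.0003
```

Emit:
move_arm(delta_pos=[[0,0.7,0],[0,1.5,0],[0,1.5,0]], angular=[[0,0,0],[0,0,0],[0,0,0]])

```text
time: 10.27
position: [0.6067, -0.0609, 0.2283]
tool_rot: [-0.12, -0.697, -0.12, 0.697]
wrist_force: [-1.0, 1.6, -1.4]
finger_gap: 0.0001
```

```bash
python3 - <<'E'
from h import *
con()
E
```

```text
t 10.27 TCP console [  0.6  -6.5 228.3] F console [-0.44  1.88 -1.41] gap 0.0001
```

Emit:
move_arm(delta_pos=[[0,-10,0],[0,-15,10],[0,-15,40],[0,-15,75],[0,0,110],[0,20,140],[0,45,140],[0,60,140],[0,60,140]], angular=[[0,0,0],[0,0,0],[0,0,0],[0,0,0],[0,0,0],[0,0,0],[0,0,0],[0,0,0],[0,0,0]])

```text
time: 11.02
position: [0.4962, -0.1665, 0.2283]
tool_rot: [0.12, 0.697, 0.119, -0.697]
wrist_force: [0.3, -0.5, -1.1]
finger_gap: 0.0
```

```bash
python3 - <<'E'
from h import *
from rig import snapshot
con()
im=snapshot("side");b=snapshot("top");cv2.imwrite("pics/side10.png",im);cv2.imwrite("pics/top10.png",b)
A=np.arange(.12,.24,.005);F=np.arange(-.06,.06,.005)
print(np.round(knob_side(im,A,F),3).tolist())
print(np.round(knob_side(b,A,F,"top"),3).tolist())
w=np.hstack([cv2.resize(i,None,fx=5,fy=5,interpolation=cv2.INTER_CUBIC) for i in(im[150:230,265:345],b[145:225,295:375])])
cv2.imwrite("pics/s10.png",w)
E
```

```text
t 11.02 TCP console [-139.   -68.9  228.3] F console [ 0.06 -0.6  -1.1 ] gap 0.0
[[39.383, 0.195, -0.0, 302.3, 159.7], [39.275, 0.2, -0.0, 302.2, 159.6], [39.258, 0.19, -0.0, 302.3, 159.8]]
[[39.508, 0.205, -0.005, 345.9, 174.6], [39.033, 0.205, -0.0, 345.8, 174.3], [38.567, 0.21, -0.0, 346.0, 174.2]]
```

View pics/s10.png

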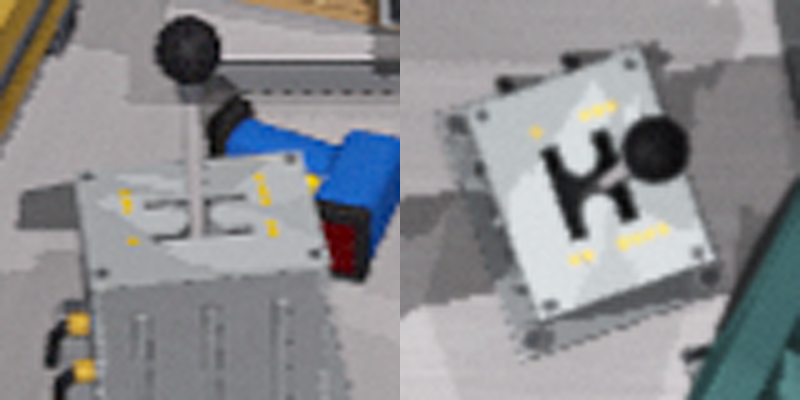

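Emit:
move_arm(delta_pos=[[0,-10,-35],[0,-25,-65],[0,-30,-85],[0,-30,-98],[0,-30,-102],[0,-30,-105],[0,-30,-108],[0,-30,-111],[0,-30,-114],[0,-30,-114]], angular=[[0,0,0],[0,0,0],[0,0,0],[0,0,0],[0,0,0],[0,0,0],[0,0,0],[0,0,0],[0,0,0],[0,0,0]])

```text
time: 11.95
position: [0.5923, -0.098, 0.2284]
tool_rot: [-0.12, -0.697, -0.12, 0.697]
wrist_force: [-2.7, 1.0, 2.2]
finger_gap: 0.0003
```

```bash
python3 - <<'E'
from h import *
from rig import snapshot
con();go(-.025,-.039,.227)
im=snapshot("side")
A=[.195];F=np.arange(-.1,.3,.005)
print(np.round(knob_side(im,A,F),3).tolist())
w=cv2.resize(im[150:230,265:345],None,fx=6,fy=6,interpolation=cv2.INTER_CUBIC);cv2.imwrite("pics/s11.png",w)
E
```

```text
t 11.95 TCP console [-25.5 -36.6 228.4] F console [-2.2   1.86  2.18] gap 0.0003
target [ 0.5935 -0.1001  0.227 ] delta [ 1.4  2.4 -0.5] ang [-0.01  0.01  0.  ]
[[39.025, 0.195, 0.03, 300.4, 159.9], [38.025, 0.195, 0.025, 300.7, 159.8], [34.192, 0.195, 0.02, 301.0, 159.8]]
```

View pics/s11.png

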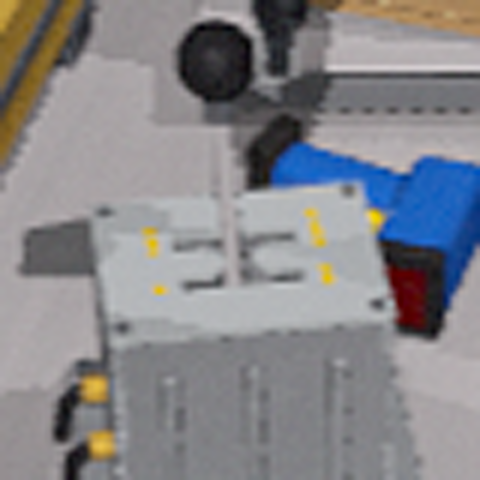

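Emit:
move_arm(delta_pos=[[0,0,-3],[0,0,-6],[0.5,0,-9],[1,0,-12],[1,0,-15],[1.5,0,-18],[2,0,-21],[2.5,0,-24],[3,0,-27],[3,0,-30]], angular=[[0,0,0],[0,0,0],[0,0,0],[0,0,0],[0,0,0],[0,0,0],[0,0,0],[0,0,0],[0,0,0],[0,0,0]])

```text
time: 12.83
position: [0.6209, -0.0877, 0.2251]
tool_rot: [-0.12, -0.697, -0.12, 0.697]
wrist_force: [-2.4, -1.8, -0.7]
finger_gap: 0.0
```

```bash
python3 - <<'E'
from h import *
from rig import snapshot
con()
im=snapshot("side")
A=[.195];F=np.arange(-.1,.3,.005)
print(np.round(knob_side(im,A,F),3).tolist())
E
```

```text
t 12.83 TCP console [  5.  -36.5 225.1] F console [-2.85 -0.87 -0.68] gap 0.0
[[38.575, 0.195, 0.175, 291.4, 161.5], [38.317, 0.195, 0.18, 291.1, 161.6], [34.517, 0.195, 0.17, 291.7, 161.4]]
```

Emit:
move_arm(delta_pos=[[0.5,0,-3],[1,0,-6],[1.5,0,-9],[2,0,-12],[2.5,0,-14],[3,0,-15],[3,0,-16],[3,0,-16]], angular=[[0,0,0],[0,0,0],[0,0,0],[0,0,0],[0,0,0],[0,0,0],[0,0,0],[0,0,0]])

```text
time: 13.55
position: [0.6358, -0.0824, 0.2221]
tool_rot: [-0.12, -0.697, -0.12, 0.697]
wrist_force: [-1.6, -2.2, -0.5]
finger_gap: 0.0003
```

```bash
python3 - <<'E'
from h import *
from rig import snapshot
con()
im=snapshot("side")
A=[.195];F=np.arange(-.1,.3,.005)
print(np.round(knob_side(im,A,F),3).tolist())
E
```

```text
t 13.55 TCP console [ 20.8 -36.5 222.1] F console [-2.27 -1.48 -0.53] gap 0.0003
[[39.458, 0.195, 0.26, 286.2, 163.0], [38.225, 0.195, 0.265, 285.9, 163.1], [35.942, 0.195, 0.255, 286.5, 162.9]]
```

f ≈ 0.26; creeping on in 1 mm steps until the stop shows in the force.

Emit:
move_arm(delta_pos=[[0,0,-1],[0,0,-1.5],[0,0,-1.5]], angular=[[0,0,0],[0,0,0],[0,0,0]])

```text
time: 13.85
position: [0.637, -0.0819, 0.222]
tool_rot: [-0.12, -0.697, -0.12, 0.697]
wrist_force: [-2.9, -1.7, -2.5]
finger_gap: 0.0004
```

```bash
python3 - <<'E'
from h import *
con()
E
```

```text
t 13.85 TCP console [ 22.1 -36.4 222. ] F console [-3.35 -0.63 -2.49] gap 0.0004
```

Emit:
move_arm(delta_pos=[[0,0,-0.7],[0,0,-0.7]], angular=[[0,0,0],[0,0,0]])

```text
time: 14.02
position: [0.6378, -0.0817, 0.2221]
tool_rot: [-0.12, -0.697, -0.121, 0.697]
wrist_force: [-2.7, -0.5, -2.1]
finger_gap: -0.0
```

```bash
python3 - <<'E'
from h import *
con()
E
```

```text
t 14.02 TCP console [ 22.9 -36.4 222.1] F console [-2.71  0.41 -2.13] gap -0.0
```

Emit:
move_arm(delta_pos=[[0,0,-0.7],[0,0,-0.7]], angular=[[0,0,0],[0,0,0]])

```text
time: 14.18
position: [0.6384, -0.0814, 0.2222]
tool_rot: [-0.12, -0.697, -0.12, 0.697]
wrist_force: [-3.4, 0.0, -1.8]
finger_gap: -0.0001
```

```bash
python3 - <<'E'
from h import *
con()
E
```

```text
t 14.18 TCP console [ 23.5 -36.4 222.2] F console [-3.17  1.18 -1.82] gap -0.0001
```

Emit:
move_arm(delta_pos=[[0,0,-0.7],[0,0,-0.7]], angular=[[0,0,0],[0,0,0]])

```text
time: 14.35
position: [0.639, -0.0812, 0.2221]
tool_rot: [-0.12, -0.697, -0.12, 0.697]
wrist_force: [-4.6, -1.2, -3.1]
finger_gap: -0.0
```

```bash
python3 - <<'E'
from h import *
from rig import snapshot
con()
im=snapshot("side")
A=[.195];F=np.arange(.2,.3,.0025)
print(np.round(knob_side(im,A,F),3).tolist())
E
```

```text
t 14.35 TCP console [ 24.2 -36.4 222.1] F console [-4.76  0.47 -3.1 ] gap -0.0
[[37.725, 0.195, 0.275, 285.3, 163.3], [37.608, 0.195, 0.278, 285.2, 163.3], [37.017, 0.195, 0.273, 285.5, 163.2]]
```

Emit:
move_arm(delta_pos=[[0,0,-0.7],[0,0,-0.7]], angular=[[0,0,0],[0,0,0]])

```text
time: 14.57
position: [0.6395, -0.081, 0.2221]
tool_rot: [-0.12, -0.696, -0.12, 0.697]
wrist_force: [-5.9, -0.4, -3.3]
finger_gap: -0.0002
```

```bash
python3 - <<'E'
from h import *
con()
E
```

```text
t 14.57 TCP console [ 24.7 -36.4 222.1] F console [-5.64  1.61 -3.34] gap -0.0002
```

Emit:
move_arm(delta_pos=[[0,0,-1],[0,0,-1]], angular=[[0,0,0],[0,0,0]])

```text
time: 14.73
position: [0.6402, -0.0807, 0.222]
tool_rot: [-0.12, -0.696, -0.12, 0.697]
wrist_force: [-7.0, -1.7, -3.1]
finger_gap: 0.0001
```

```bash
python3 - <<'E'
from h import *
con()
from rig import snapshot
im=snapshot("side")
A=[.195];F=np.arange(.2,.3,.0025)
print(np.round(knob_side(im,A,F),3).tolist())
E
```

```text
t 14.73 TCP console [ 25.5 -36.4 222. ] F console [-7.22  0.71 -3.14] gap 0.0001
[[33.992, 0.195, 0.278, 285.2, 163.3], [33.7, 0.195, 0.275, 285.3, 163.3], [32.917, 0.195, 0.28, 285.0, 163.4]]
```

Emit:
move_arm(delta_pos=[[0,0,8],[0,0,35],[0,0,70],[0,20,105],[0,40,140],[0,60,160],[0,60,160],[0,60,160]], angular=[[0,0,0],[0,0,0],[0,0,0],[0,0,0],[0,0,0],[0,0,0],[0,0,0],[0,0,0]])

```text
time: 15.45
position: [0.5099, -0.1921, 0.223]
tool_rot: [0.12, 0.698, 0.119, -0.696]
wrist_force: [0.5, 0.1, -0.1]
finger_gap: 0.0001
```

```bash
python3 - <<'E'
from h import *
from rig import snapshot
con()
im=snapshot("side");b=snapshot("top");cv2.imwrite("pics/side12.png",im);cv2.imwrite("pics/top12.png",b)
A=np.arange(.12,.24,.005);F=np.arange(.2,.32,.0025)
print(np.round(knob_side(im,A,F),3).tolist())
print(np.round(knob_side(b,A,F,"top"),3).tolist())
w=np.hstack([cv2.resize(i,None,fx=5,fy=5,interpolation=cv2.INTER_CUBIC) for i in(im[150:230,265:345],b[145:225,295:375])])
cv2.imwrite("pics/s12.png",w)
o=cv2.imread("pics/top0.png");o2=cv2.imread("pics/side0.png")
cv2.imwrite("pics/d12.png",np.vstack([np.hstack([o[100:300,90:530],]),b[100:300,90:530]]))
E
```

```text
t 15.45 TCP console [-134.6  -97.6  223. ] F console [ 0.51 -0.06 -0.12] gap 0.0001
[[39.975, 0.2, 0.273, 285.5, 163.1], [39.967, 0.205, 0.273, 285.4, 163.0], [39.942, 0.195, 0.273, 285.5, 163.2]]
[[39.267, 0.205, 0.273, 339.5, 158.8], [39.05, 0.2, 0.273, 339.3, 158.9], [38.825, 0.2, 0.27, 339.3, 159.1]]
```

View pics/s12.png

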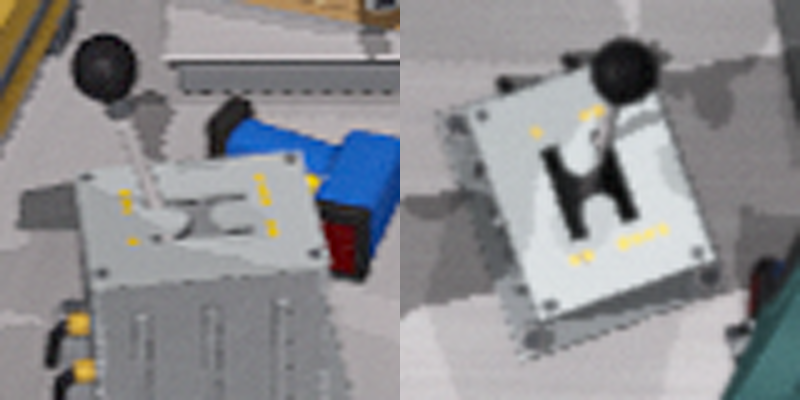

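View pics/d12.png

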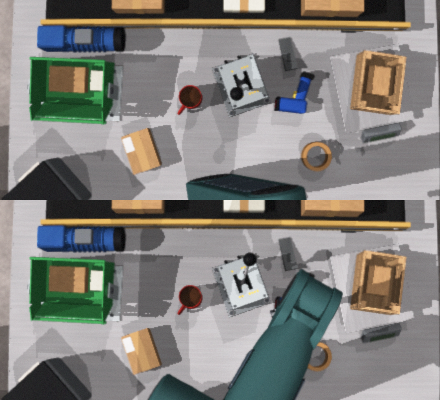

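```bash
python3 - <<'E'
from rig import *
print(finish_job())
E
```

```text
the job is handed in; nothing more can be done
None
```

The lever is fully home in third, the far right slot, and I handed the job in at about 15.6 s.

- **Pushes:** I pushed the knob with the shut fingertips in three moves: forward to the cross channel, across to the right, then forward to the stop. In the pictures the fore angle read about 0 when I reached the channel and again after crossing, so the lever did not dip into first or fourth. The force was about 2–5 N on the way and about 8 N at the final stop.
- **Extra sideways pass:** The first push across stopped short, at an across angle of about 0.17, so I repeated it a little further before going forward.
- **Last checks:** With the arm backed off, both cameras put the fore angle at about 0.272 (stop 0.27). They put the across angle at 0.20 to 0.205, which is the right-hand side of the slot's play. The wrist force read about zero. The mug, wedge, parcel, crate and bin look unmoved in the pictures. The arm partly hides the scanner and tape roll from above, so I checked those less fully.
- **Disagreement:** Both cameras read slightly past the nominal values, and the top camera read up to 0.01 rad more across than the side one. That is within the calibration error.

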